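# Index the pellet wheel four clicks

### The arm

A 6-joint arm with a two-finger parallel gripper is mounted at the origin on the work surface. World frame = base frame: x ahead of the robot, y to its left, z up, the work surface at z = 0. Lengths are in mm, angles in rad, forces in N, time in s.
With the tool pointing down it reaches from about 275 to 750 mm from the base axis. Payload 10.2 kg.
Tool frame: the origin (TCP) lies midway between the tips of the shut fingers; the grasp point (between the pads) lies 19 mm behind it; z points along the fingers, y is the line along which they close (so a half turn about z gives the same grasp; the last joint's range is limited). The gripper opens to 88 mm and grips with 3 to 60 N. Pads are 18 mm wide; open, the fingers measure 123 mm over their backs; the gripper's body (75 mm by 187 mm) begins 45 mm behind the grasp point.
Start: joints at [-1.48, 0.313, 1.498, -0, 1.331, -0.223], TCP at [162.042, -499.373, 238.72] pointing down, gripper open.
Joint ranges: [-2.94, 2.94], [-0.97, 2.17], [0.19, 2.56], [-1.23, 4.37], [0.02, 3.11], [-2.88, 2.88]. Speed limits (rad/s): [2.39, 2.39, 3.01, 3.14, 3.14, 3.14].

### API

Orientations are given as [roll, pitch, yaw] about the fixed x, y, z axes, in that order (R = Rz(yaw) Ry(pitch) Rx(roll)).
In Python, from plant import sense, camera, close_job gives the robot as it stands. The module is installed in compiled form; this text tells all that it offers.
- The arm moves only by the tool drive_tool, never from a script. Its argument "increments" is a list of rows, each a list of 7 numbers: the turn, a rotation vector about the tool's x, y, z in degrees, then the shift along the tool's x, y, z in m, then the opening in per cent of the stroke, from 0 (shut) to 100 (fully open). In form: [[rx, ry, rz, x, y, z, claw], ...]. A call has 1 to 12 rows; each row is the pose to reach, as a shift and turn from the pose commanded when the call began, along the tool's axes at that moment; what a row does not reach only later rows make up. A row lasts 1/10 s, in which the tool goes at most 50 mm and 8.59 degrees, less where a joint would pass 70% of its speed; a pose out of reach is approached as far as the arm can. A call with a gripper value outside its range is refused whole. The fingers move at their own pace and stop on an object; the grip force is fixed at half the most. Time passes only in rows, so rows that repeat a pose let the fingers close. It gives the time, the measured TCP pose, the force, the opening and the grip force at its end, in the units of the state.
- sense(): the state, without advancing time (a new reading comes with each control period).
- camera(name): name is "scene" or "top" or "wrist"; returns a dict with "img" (420x560x3 uint8, red, green, blue), "vertical_fov" (degrees; the focal length in pixels is half the picture's height over the tangent of half this angle, whatever the lens; pixels are square), "cx", "cy" (the principal point, pixels), "distortion" ([k1, k2, p1, p2, k3] as OpenCV has them; the pictures are not rectified), "R" (3x3) and "t" (3): a world point X has camera coordinates R X + t; the wrist camera has in their place "hand_eye" (4x4, takes a point from camera to tool coordinates, whose origin is the TCP and whose axes are the flange's). Camera axes: x right, y down, z forward; pixel columns grow to the right and rows downward; lengths in mm; the calibration is good to about 2 mm. A picture is of the moment at which its call begins: read the wrist's pose just before it. There is no depth.
- close_job(): hands the job in; it is judged then, once.
The state is a dict: "time_s": time; "q": joint angles; "joint_vel": joint speeds; "tau": joint torques, N m; "tool_pos": TCP position; "orientation": TCP orientation; "force": force on the tool from outside, world axes, zero at the start; "wrist_torque": the same for the moment, N m; "gripper_width": finger opening in mm; "grip_force": force on a finger pad.
Only numpy, scipy, OpenCV 4.12 (cv2) and the standard library are available. Lean on these libraries where they do the work, as an engineer would, in place of code of your own. Each camera call takes 0.05 s, during which the arm holds its last target. There are 200 camera calls.

### The job

With a fingertip against the red peg, gently push the pellet wheel round clockwise (seen from above) by exactly four clicks, one click at a time: let it settle in each click before pushing on, and never go past the fourth. Grasp nothing, keep off the black reading head, leave the vial, the pellet die and the amber jar where they stand, and finish with the hand clear and the wheel at rest in its fourth click.

Things in the scene. Friction and masses are not known exactly. Their poses are not given: they have to be found in the camera images.
- unit: Pellet changer standing fixed on the bench: white housing with a dark grey deck, 270 (x) x 310 (y) mm, deck 60 mm above the bench. Origin: centre of its underside, on the wheel's vertical axis. Its x axis points from the wheel's centre to the reading head, z is up.
- hub (a point): Point on the wheel's axis, level with the wheel's flat top face (74 mm above the bench). The wheel is an aluminium disc, 160 mm across, with 12 white pellets 17 mm across in a ring of 63 mm radius, flush to 1 mm. A black hub cap 36 mm across stands 8 mm above the face; an orange dash beside it points at the pellet that is under the reading head at the start.
- peg_top (a point): Centre of the top end of the red finger peg, the only thing to push on: an upright round post 12 mm in diameter, 42 mm from the wheel's axis, standing 34 mm above the wheel's top face. It turns with the wheel. At the start it is at 240 degrees, counted anticlockwise from the unit's x axis; four clicks clockwise bring it to 120 degrees, passing the side away from the reading head.
- wheel (a joint): Angle of the wheel, rad, 0 at the start (resting in a click), growing clockwise seen from above. One click every 0.5236 rad (30 degrees), so the fourth is at 2.094. Between clicks a sprung detent resists with at most 0.17 to 0.27 N m (4 to 6.5 N at the peg); past the halfway crest it snaps by itself into the next click and settles within about 0.3 s. End stops at -0.6 and 3.6.
- head: Black reading head fixed to the deck on the unit's +x side: a post 30 x 50 mm at 108 mm from the wheel's axis and an arm reaching in to 48 mm from the axis, with a steel nose over one pellet. Its top is 113 mm above the bench, its nose 85 mm. Origin on the wheel's axis at deck height.
- vial: Small capped vial, 24 mm across, 45 mm tall, standing loose on the deck at one of the two corners away from the reading head (the die is at the other). Origin: centre of its underside.
- die: Steel pellet die, stepped, 34 mm across, 38 mm tall, standing loose on the deck at one of the two corners away from the reading head (the vial is at the other). Origin: centre of its underside.
- jar: Amber jar with white lid, 60 mm across, 75 mm tall, standing loose on the bench on the unit's +y side. Origin: centre of its underside.

How it is judged:
By the outcome, as a careful person would: the job done as asked, in the order asked, and still so for the second after the job is handed in, with the robot touching nothing.
It also fails if it takes over 48 s, if anything falls off the work surface, if the arm or the gripper's body presses on something with over 40 N, if the wrist force passes 120 N, or if a joint passes its speed limit or range.

## Working session

There is one attempt and no reset: what is moved stays moved. The work goes in short steps, Python scripts to look and compute and a tool call to move; the robot and the scene stay as the last step left them, time stands still between calls to the robot, and variables do not carry over. Pictures are saved under pics/ and viewed, at most 10 in all, crops included, and the job is handed in when it is done.

Besides the shell and the picture viewer there is one more tool, called after "Call:" as name(argument=value, ...), one argument or row to a line, values as JSON. drive_tool: Moves the arm, as the interface text tells. Its arguments: {"type":"object","properties":{"increments":{"type":"array"}},"required":["increments"]}

```bash
mkdir -p pics; python3 - <<'E'
from plant import sense,camera
import cv2
s=sense();print(s['time_s'],s['tool_pos'],s['orientation'],s['force'],s['gripper_width'])
for n in ['top','scene']:
    c=camera(n);cv2.imwrite(f'pics/{n}0.png',c['img'][:,:,::-1]);print(n,c['vertical_fov'],c['cx'],c['cy'],c['distortion'],c['R'],c['t'])
E
```

```text
0.0 [ 162.01594119 -499.12324455  238.16979596] [-3.14035773e+00 -2.78232486e-04  3.13784762e-01] [0.47822557 0.31717045 0.03996782] 88.44795720856791
top 42.61950096697607 282.2963935049245 220.53615535679683 [-0.11524036  0.          0.          0.          0.        ] [[-0.02600949 -0.99954018 -0.0155863 ]
 [-0.98840111  0.02804702 -0.14925351]
 [ 0.14962203  0.01152351 -0.98867611]] [ 115.61283274  534.70160968 1177.84022332]
scene 53.15583301633092 279.412648822816 210.07765379495837 [0.02907141 0.         0.         0.         0.        ] [[-3.25264998e-01  9.45622654e-01  6.90171814e-04]
 [ 7.41856929e-01  2.55628336e-01 -6.19921326e-01]
 [-5.86388077e-01 -2.01126700e-01 -7.84663669e-01]] [  96.52300845 -367.51584438 1150.84649183]
```

View pics/top0.png

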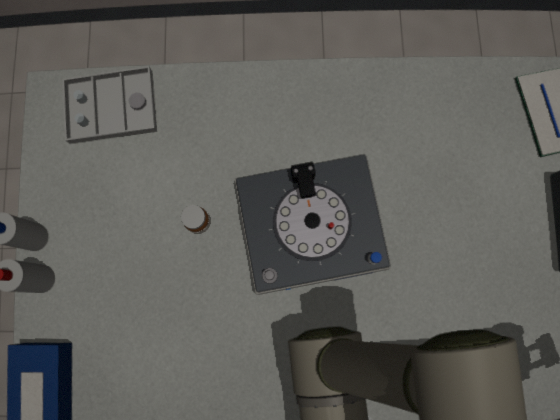

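View pics/scene0.png

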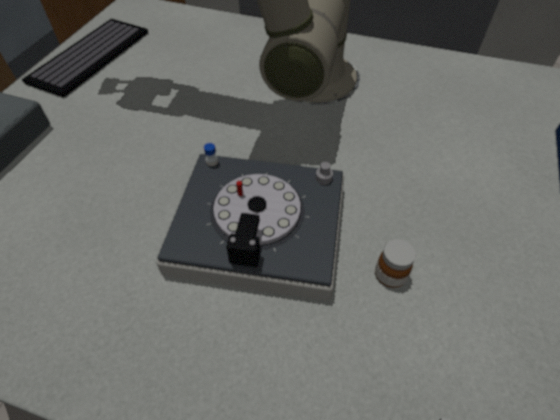

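The top view shows the hub cap at about (312,220), the peg at (331,226), the head at (303,172), the die at (269,275) and the vial at (375,257). I'll enlarge both views.

```bash
python3 - <<'E'
import cv2,numpy as np
a=cv2.imread('pics/top0.png')[145:295,232:392];b=cv2.imread('pics/scene0.png')[140:300,160:345]
a=cv2.resize(a,None,fx=5,fy=5,interpolation=cv2.INTER_CUBIC)[:600];b=cv2.resize(b,None,fx=3.75,fy=3.75,interpolation=cv2.INTER_CUBIC)
a=cv2.convertScaleAbs(a[:600,:800],alpha=1.3);cv2.imwrite('pics/topc.png',a);cv2.imwrite('pics/scenec.png',b[:600,:800])
E
```

```text
(no output)
```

View pics/topc.png

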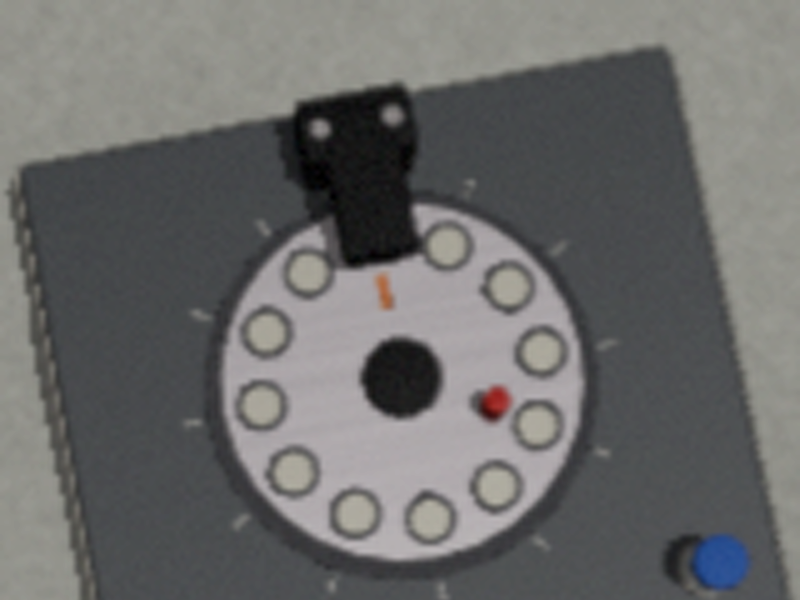

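View pics/scenec.png

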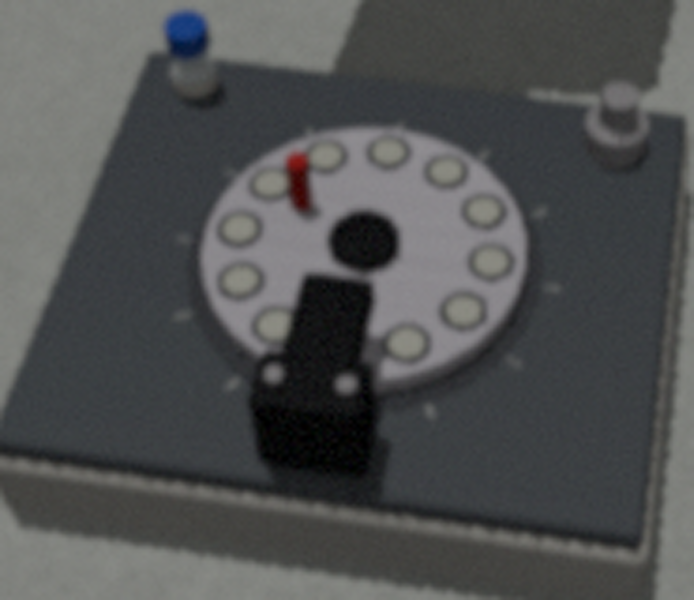

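```bash
cat > h.py <<'E'
import cv2,numpy as np
from plant import sense,camera
from scipy.spatial.transform import Rotation as Rn
def K(c):
    f=210/np.tan(np.radians(c['vertical_fov']/2));return np.array([[f,0,c['cx']],[0,f,c['cy']],[0,0,1.]])
def toplane(c,px,z,R=None,t=None):
    R=np.array(c['R']) if R is None else R; t=np.array(c['t']) if t is None else t
    p=cv2.undistortPoints(np.array([[px]],float),K(c),np.array(c['distortion'])).ravel()
    d=R.T@np.array([*p,1]);o=-R.T@t
    return o+d*(z-o[2])/d[2]
E
python3 - <<'E'
from h import *
T=camera('top');S=camera('scene')
f=lambda u,v,s,x,y:((u+.5)/s-.5+x,(v+.5)/s-.5+y)
P={}
for n,u,v,z in [('hub',401,377,82),('disc',402,381,74),('peg',496,400,108),('dash',385,291,74),('c1',22,165,60),('c2',662,47,60),('vial',721,562,105),('p1',448,246,75),('p2',356,513,75),('p3',267,331,75),('p4',538,425,75)]:
    P[n]=toplane(T,f(u,v,5,232,145),z);print(n,P[n].round(1))
for n,u,v,z in [('hub',365,241,82),('peg',298,160,108),('vial',187,28,105),('die',620,97,98)]:
    p=toplane(S,f(u,v,3.75,160,140),z);print('S',n,p.round(1))
d=P['c1']-P['c2'];print('len',np.linalg.norm(d),'unit x yaw', np.degrees(np.arctan2(d[1],d[0]))-90)
d=P['peg']-P['hub'];print(np.hypot(*d[:2]),np.degrees(np.arctan2(d[1],d[0]))-240+360)
d=P['dash']-P['hub'];print(np.degrees(np.arctan2(d[1],d[0])))
E
```

```text
hub [530.8  36.   82. ]
disc [530.2  35.3  74. ]
peg [515.8  -3.  108. ]
dash [570.7  41.4  74. ]
c1 [636. 203.  60.]
c2 [682.6 -89.   60. ]
vial [444.  -96.3 105. ]
p1 [590.   12.9  75. ]
p2 [472.4  57.4  75. ]
p3 [554.1  94.1  75. ]
p4 [508.9 -23.6  75. ]
S hub [535.4  38.8  82. ]
S peg [518.1  -1.3 108. ]
S vial [448.7 -92.7 105. ]
S die [416.5 133.2  98. ]
len 295.7106783974219 unit x yaw 9.07151783325125
41.85509365065601 9.00174459766697
7.715121965501461
```

Call:
drive_tool(
  increments=[
    [0,0,-100,0.515,-0.355,0.0,0],
    [0,0,-100,0.515,-0.355,0.0,0],
    [0,0,-100,0.515,-0.355,0.0,0],
    [0,0,-100,0.515,-0.355,0.0,0],
    [0,0,-100,0.515,-0.355,0.0,0],
    [0,0,-100,0.515,-0.355,0.0,0],
    [0,0,-100,0.515,-0.355,0.0,0],
    [0,0,-100,0.515,-0.355,0.0,0],
    [0,0,-100,0.515,-0.355,0.0,0],
    [0,0,-100,0.515,-0.355,0.0,0],
    [0,0,-100,0.515,-0.355,0.0,0],
    [0,0,-100,0.515,-0.355,0.0,0],
  ],
)

```text
time_s: 1.4
tool_pos: [527.7, -20.9, 238.7]
orientation: [-3.142, 0.0, 2.065]
force: [0.9, -1.8, 0.0]
gripper_width: 0.6
grip_force: 0.0
```

Call:
drive_tool(
  increments=[
    [0,0,-76,0.01,0.022,0.03,0],
    [0,0,-76,0.01,0.022,0.03,0],
    [0,0,-76,0.01,0.022,0.03,0],
    [0,0,-76,0.01,0.022,0.03,0],
    [0,0,-76,0.01,0.022,0.03,0],
    [0,0,-76,0.01,0.022,0.03,0],
    [0,0,-76,0.01,0.022,0.03,0],
    [0,0,-76,0.01,0.022,0.03,0],
    [0,0,-76,0.01,0.022,0.03,0],
    [0,0,-76,0.01,0.022,0.03,0],
    [0,0,-76,0.01,0.022,0.03,0],
  ],
)

```text
time_s: 2.5
tool_pos: [541.5, -3.8, 208.6]
orientation: [3.141, -0.0, -2.901]
force: [-0.6, -0.9, 0.6]
gripper_width: 0.2
grip_force: 0.0
```

```bash
cat >> h.py <<'E'
def wristRT(c,s):
    H=np.array(c['hand_eye']);Rt=Rn.from_euler('xyz',s['orientation']).as_matrix()
    Rc=Rt@H[:3,:3];o=Rt@H[:3,3]+s['tool_pos'];return Rc.T,-Rc.T@o
E
python3 - <<'E'
from h import *
s=sense();c=camera('wrist');cv2.imwrite('pics/w1.png',c['img'][:,:,::-1]);print(s['time_s'],s['tool_pos'],s['orientation'],s['q'],c['hand_eye'])
R,t=wristRT(c,s);print(R,t)
for p in [(532.5,36.8,82),(517.4,-2.4,108)]: print(cv2.projectPoints(np.array([p],float),cv2.Rodrigues(R)[0],t,K(c),np.array(c['distortion']))[0].ravel())
E
```

```text
2.5 [541.49186035  -3.80354483 208.63579099] [ 3.14146998e+00 -2.15789137e-04 -2.90099185e+00] [-2.23488298e-01  3.73546563e-01  1.49371056e+00  1.37016757e-05
  1.27458340e+00 -2.03488941e+00] [[-1.33289794e-03 -9.55845410e-01 -2.93866935e-01  7.79076223e+01]
 [ 9.99999038e-01 -1.38673986e-03 -2.51396961e-05  1.82754814e+00]
 [-3.83487331e-04 -2.93866686e-01  9.55846339e-01 -1.46398954e+02]
 [ 0.00000000e+00  0.00000000e+00  0.00000000e+00  1.00000000e+00]]
[[-2.36991312e-01  9.71511638e-01  5.05868269e-04]
 [ 9.28712867e-01  2.26398036e-01  2.93660246e-01]
 [ 2.85179819e-01  7.00647332e-02 -9.55909726e-01]] [ 130.13866644 -531.84897838  208.11034949]
[328.69144018 204.64589991]
[289.58146689 184.05756987]
```

View pics/w1.png

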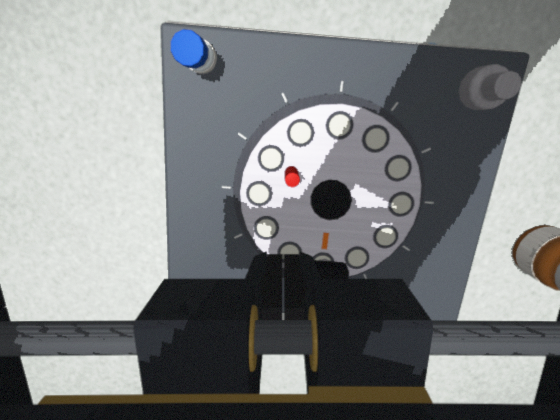

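The wrist view shows the hub cap at (331,199) and the red peg at about (292,176). The fingertips are below and clear of both.

```bash
python3 - <<'E'
from h import *
im=cv2.imread('pics/w1.png')
g=im.astype(int);m=((g[:,:,2]>g[:,:,1]*1.8+25)&(g[:,:,2]>80));m[:, :250]=0;m[:,350:]=0;m[225:]=0
ys,xs=np.nonzero(m);print('peg',xs.min(),xs.max(),ys.min(),ys.max())
for y in range(ys.min(),ys.max()+1): print(y,xs[ys==y].min(),xs[ys==y].max(),im[y,292])
d=(im.max(2)<45).astype(np.uint8);d[:,:300]=0;d[:,360:]=0;d[:170]=0;d[228:]=0
n,l,st,ce=cv2.connectedComponentsWithStats(d);i=1+st[1:,4].argmax();print(st[i],ce[i])
s=sense();c=camera('wrist');R,t=wristRT(c,s)
print('hub',toplane(c,ce[i],80,R,t))
for v in (171,175,181):print('peg',v,toplane(c,(292,v),108,R,t))
E
```

```text
peg 285 299 167 186
167 289 293 [  3  12 108]
168 287 294 [ 21  24 113]
169 287 295 [  9  16 111]
170 286 296 [ 18  25 116]
171 286 296 [ 17  23 118]
172 286 297 [ 25  29 153]
173 286 297 [ 49  55 225]
174 286 297 [ 60  67 239]
175 286 298 [ 55  62 239]
176 285 298 [ 56  61 238]
177 285 299 [ 55  60 237]
178 285 299 [ 53  58 236]
179 285 299 [ 51  58 235]
180 285 299 [ 45  48 231]
181 286 299 [ 44  51 231]
182 286 298 [ 40  46 229]
183 286 297 [ 43  49 229]
184 287 297 [ 37  45 226]
185 288 295 [ 43  46 224]
186 291 293 [ 84  85 223]
[ 311  180   40   39 1204] [330.6038206  199.24916944]
hub [527.92078024  37.44089133  80.        ]
peg 171 [507.16897885  -3.12028853 108.        ]
peg 175 [510.1479318  -2.3661806 108.       ]
peg 181 [514.65771638  -1.22461279 108.        ]
```

Call:
drive_tool(
  increments=[
    [0,0,0,0.001,0.003,0.03,0],
    [0,0,0,0.001,0.003,0.06,0],
    [0,0,0,0.001,0.003,0.08,0],
    [0,0,0,0.001,0.003,0.1,0],
    [0,0,0,0.001,0.003,0.119,0],
    [0,0,0,0.001,0.003,0.119,0],
    [0,0,0,0.001,0.003,0.119,0],
  ],
)

```text
time_s: 3.3
tool_pos: [540.0, -1.2, 90.2]
orientation: [-3.142, 0.0, -2.899]
force: [0.7, 0.3, -0.8]
gripper_width: 0.4
grip_force: 0.0
```

```bash
cat >> h.py <<'E'
def where():
    s=sense();C=np.array([530.5,37]);d=s['tool_pos'][:2]-C
    print('t',s['time_s'],'tcp',s['tool_pos'].round(1),'phi',np.degrees(np.arctan2(d[1],d[0]))%360,'r',np.hypot(*d),'yaw',np.degrees(s['orientation'][2])%360,'F',s['force'].round(1),'q6',s['q'][5])
def crops(n):
    a=camera('top')['img'][165:265,252:372,::-1];b=camera('scene')['img'][150:250,200:320,::-1]
    i=cv2.resize(np.hstack([a,b]),None,fx=3.3,fy=3.3,interpolation=cv2.INTER_CUBIC);cv2.imwrite(f'pics/{n}.png',i)
E
python3 -c "
from h import *
where();crops('d1')"
```

```text
t 3.3 tcp [540.   -1.2  90.2] phi 284.0268989461355 r 39.370615024271906 yaw 193.92558026182476 F [ 0.7  0.3 -0.8] q6 -2.0331275957745314
```

View pics/d1.png

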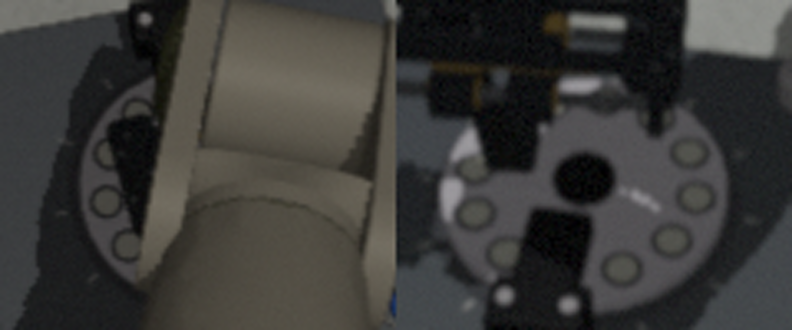

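The scene view shows the fingers to the left of the hub at about (505,140), with the wheel undisturbed. I'll start the push towards contact.

Call:
drive_tool(
  increments=[
    [0,0,4,0.0027,0.0001,0,0],
    [0,0,8,0.0054,0.0004,0,0],
    [0,0,10,0.0068,0.0006,0,0],
    [0,0,12,0.0081,0.0009,0,0],
    [0,0,14,0.0094,0.0012,0,0],
    [0,0,16,0.0107,0.0015,0,0],
    [0,0,18,0.012,0.0019,0,0],
    [0,0,18,0.012,0.0019,0,0],
  ],
)

```text
time_s: 4.2
tool_pos: [528.6, -2.4, 90.9]
orientation: [-3.141, 0.003, 3.071]
force: [2.2, -0.5, 0.6]
gripper_width: 0.5
grip_force: 1.3
```

```bash
cat >> h.py <<'E'
def wheel(n=None):
    # peg angle from red blob in wrist picture: blob centre ~ peg mid-top height
    s=sense();c=camera('wrist');R,t=wristRT(c,s);im=c['img'].astype(int)
    m=((im[:,:,0]>im[:,:,1]*1.8+20)&(im[:,:,1]<im[:,:,2]+25)&(im[:,:,0]>50)).astype(np.uint8)
    k,l,st,ce=cv2.connectedComponentsWithStats(m)
    for i in range(1,k):
        if st[i,4]>40:
            p=toplane(c,ce[i],104,R,t);d=p[:2]-np.array([528,37.4])
            print('blob',st[i],'r',np.hypot(*d).round(1),'ang',np.degrees(np.arctan2(d[1],d[0]))%360)
    if n: cv2.imwrite(f'pics/{n}.png',c['img'][:,:,::-1])
E
python3 -c "
from h import *
where();wheel('w2')"
```

```text
t 4.2 tcp [528.6  -2.4  90.9] phi 267.23724926771615 r 39.457665660845365 yaw 175.93889848273167 F [ 2.2 -0.5  0.6] q6 -1.7263767429607808
blob [ 268  222   28   48 1043] r 42.7 ang 241.91918862472477
```

View pics/w2.png

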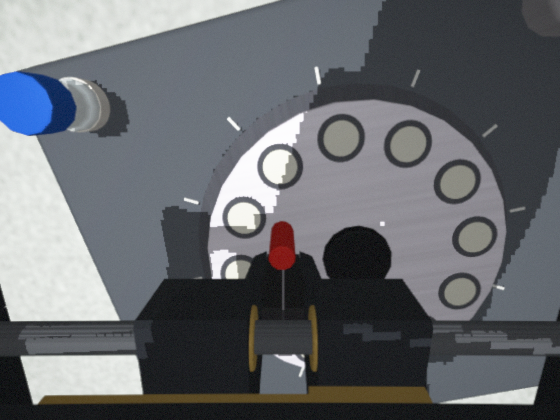

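The picture shows the peg centred against the fingertip at (283,245), with light contact of about 2 N. I'll push over the first crest.

Call:
drive_tool(
  increments=[
    [0,0,2,0.0014,0,0,0],
    [0,0,4,0.0027,0.0001,0,0],
    [0,0,6,0.0041,0.0002,0,0],
    [0,0,8,0.0054,0.0004,0,0],
    [0,0,10,0.0068,0.0006,0,0],
    [0,0,12,0.0081,0.0009,0,0],
    [0,0,13,0.0088,0.001,0,0],
    [0,0,14,0.0094,0.0012,0,0],
    [0,0,14,0.0094,0.0012,0,0],
    [0,0,14,0.0094,0.0012,0,0],
    [0,0,14,0.0094,0.0012,0,0],
  ],
)

```text
time_s: 5.35
tool_pos: [518.5, -0.4, 89.7]
orientation: [-3.142, -0.0, 2.827]
force: [-0.1, -0.4, -0.1]
gripper_width: 0.6
grip_force: 0.0
```

```bash
python3 -c "
from h import *
where();wheel('w3')"
```

```text
t 5.35 tcp [ 5.185e+02 -4.000e-01  8.970e+01] phi 252.12846713391627 r 39.25963292592123 yaw 162.00218318148578 F [-0.1 -0.4 -0.1] q6 -1.4836136284882326
blob [ 278  208   27   47 1000] r 43.4 ang 215.82764234585628
```

Call:
drive_tool(
  increments=[
    [0,0,4,0.0027,0.0001,0,0],
    [0,0,8,0.0054,0.0004,0,0],
    [0,0,12,0.0081,0.0009,0,0],
    [0,0,14,0.0094,0.0012,0,0],
    [0,0,16,0.0108,0.0015,0,0],
    [0,0,18,0.0121,0.0019,0,0],
    [0,0,20,0.0133,0.0024,0,0],
    [0,0,22,0.0146,0.0028,0,0],
    [0,0,24,0.0159,0.0034,0,0],
    [0,0,26,0.0171,0.004,0,0],
    [0,0,28,0.0183,0.0046,0,0],
    [0,0,30,0.0195,0.0052,0,0],
  ],
)

```text
time_s: 6.6
tool_pos: [501.5, 10.6, 89.7]
orientation: [-3.142, -0.0, 2.302]
force: [0.7, -0.9, -0.7]
gripper_width: 0.3
grip_force: 0.0
```

Call:
drive_tool(
  increments=[
    [0,0,0,0,0,0,0],
    [0,0,0,0,0,0,0],
    [0,0,0,0,0,0,0],
    [0,0,0,0,0,0,0],
    [0,0,0,0,0,0,0],
  ],
)

```text
time_s: 7.1
tool_pos: [501.5, 10.6, 89.7]
orientation: [3.142, -0.0, 2.304]
force: [0.5, 0.3, 0.1]
gripper_width: 0.4
grip_force: 0.0
```

```bash
python3 -c "
from h import *
where();wheel('w4')"
```

```text
t 7.1 tcp [501.5  10.6  89.7] phi 222.34868080073352 r 39.19158152535752 yaw 131.99333452222473 F [0.5 0.3 0.1] q6 -0.9457775553260152
blob [ 279  209   27   47 1001] r 43.5 ang 185.3566428200859
```

Second click: the peg turned another 30.5°. Now the third.

Call:
drive_tool(
  increments=[
    [0,0,4,0.0027,0.0001,0,0],
    [0,0,8,0.0054,0.0004,0,0],
    [0,0,12,0.0081,0.0009,0,0],
    [0,0,14,0.0094,0.0012,0,0],
    [0,0,16,0.0108,0.0015,0,0],
    [0,0,18,0.0121,0.0019,0,0],
    [0,0,20,0.0133,0.0024,0,0],
    [0,0,22,0.0146,0.0028,0,0],
    [0,0,24,0.0159,0.0034,0,0],
    [0,0,26,0.0171,0.004,0,0],
    [0,0,28,0.0183,0.0046,0,0],
    [0,0,30,0.0195,0.0052,0,0],
  ],
)

```text
time_s: 8.35
tool_pos: [492.4, 28.6, 89.7]
orientation: [3.142, 0.0, 1.778]
force: [0.3, 0.7, -0.9]
gripper_width: 0.3
grip_force: 0.0
```

Call:
drive_tool(
  increments=[
    [0,0,0,0,0,0,0],
    [0,0,0,0,0,0,0],
    [0,0,0,0,0,0,0],
    [0,0,0,0,0,0,0],
    [0,0,0,0,0,0,0],
  ],
)

```text
time_s: 8.85
tool_pos: [492.3, 28.6, 89.7]
orientation: [3.142, -0.0, 1.78]
force: [-0.1, -0.1, -1.2]
gripper_width: 0.6
grip_force: 0.0
```

```bash
python3 -c "
from h import *
where();wheel('w5')"
```

```text
t 8.85 tcp [492.3  28.6  89.7] phi 192.46308806224462 r 39.070884367441856 yaw 101.99302594130475 F [-0.1 -0.1 -1.2] q6 -0.38942708064332643
blob [279 208  27  47 999] r 43.8 ang 155.14123124501796
```

Call:
drive_tool(
  increments=[
    [0,0,4,0.0027,0.0001,0,0],
    [0,0,8,0.0054,0.0004,0,0],
    [0,0,12,0.0081,0.0009,0,0],
    [0,0,14,0.0094,0.0012,0,0],
    [0,0,16,0.0108,0.0015,0,0],
    [0,0,18,0.0121,0.0019,0,0],
    [0,0,20,0.0133,0.0024,0,0],
    [0,0,22,0.0146,0.0028,0,0],
    [0,0,24,0.0159,0.0034,0,0],
    [0,0,26,0.0171,0.004,0,0],
    [0,0,28,0.0183,0.0046,0,0],
    [0,0,30,0.0195,0.0052,0,0],
  ],
)

```text
time_s: 10.1
tool_pos: [493.4, 48.7, 89.7]
orientation: [-3.142, 0.0, 1.255]
force: [-0.3, -0.3, 0.3]
gripper_width: 0.7
grip_force: 0.0
```

Call:
drive_tool(
  increments=[
    [0,0,0,0,0,0,0],
    [0,0,0,0,0,0,0],
    [0,0,0,0,0,0,0],
    [0,0,0,0,0,0,0],
    [0,0,0,0,0,0,0],
  ],
)

```text
time_s: 10.6
tool_pos: [493.4, 48.7, 89.7]
orientation: [-3.142, 0.0, 1.256]
force: [-0.2, 0.6, -0.5]
gripper_width: 0.2
grip_force: 0.0
```

```bash
python3 -c "
from h import *
where();wheel('w6')"
```

```text
t 10.6 tcp [493.4  48.7  89.7] phi 162.515704133997 r 38.91717586399023 yaw 71.99085679286844 F [-0.2  0.6 -0.5] q6 0.17592252362477087
blob [279 208  27  47 994] r 44.1 ang 125.05190510472094
```

View pics/w6.png

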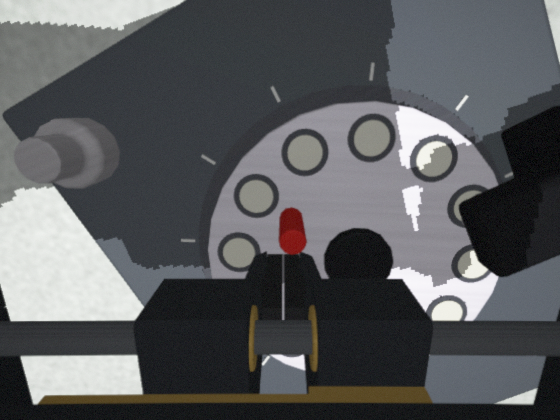

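The fourth click is done: the peg at (291,230) stands ahead of the fingertip, and the head at the right is clear. I'll back off and lift straight up.

Call:
drive_tool(
  increments=[
    [0,0,0,-0.004,0,0,0],
    [0,0,0,-0.008,0,0,0],
    [0,0,0,-0.008,0,-0.03,0],
    [0,0,0,-0.008,0,-0.07,0],
    [0,0,0,-0.008,0,-0.11,0],
    [0,0,0,-0.008,0,-0.15,0],
    [0,0,0,-0.008,0,-0.15,0],
    [0,0,0,-0.008,0,-0.15,0],
    [0,0,0,-0.008,0,-0.15,0],
  ],
)

```text
time_s: 11.55
tool_pos: [490.4, 41.0, 238.4]
orientation: [-3.139, 0.0, 1.256]
force: [-0.4, 0.0, 0.4]
gripper_width: 0.2
grip_force: 0.0
```

```bash
python3 - <<'E'
from h import *
where();wheel('w7')
c=camera('scene');cv2.imwrite('pics/s7.png',c['img'][:,:,::-1])
E
```

```text
t 11.55 tcp [490.4  41.  238.4] phi 174.2879111388654 r 40.344517934554936 yaw 71.96651812782947 F [-0.4  0.   0.4] q6 0.15961366165421378
blob [283 154  12  18 172] r 42.9 ang 126.76745094011008
```

View pics/w7.png

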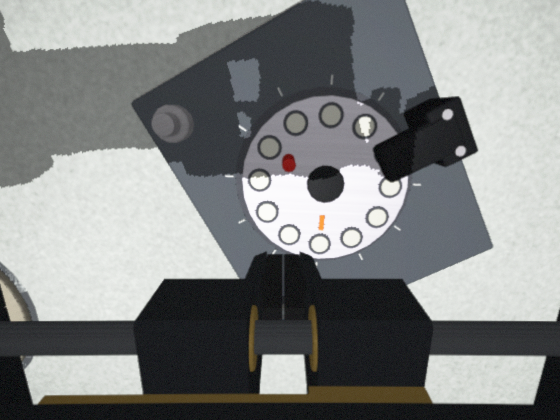

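The hand is clear. The orange dash at (321,222) has turned 120° clockwise from the head, the peg at (289,162) is at its target angle, and a pellet is under the head.

```bash
python3 -c "
from plant import close_job
print(close_job())"
```

```text
the job is handed in; nothing more can be done
None
```

I pushed the wheel clockwise four clicks, letting it settle in each one. It is now at rest in the fourth click with the hand lifted clear, and the job is handed in at about 11.6 s; no verdict came back.

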